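# Lock and lift the fuse carrier

## Robot

A 6-joint arm with a two-finger parallel gripper is mounted at the origin on the work surface. World frame = base frame: x ahead of the robot, y to its left, z up, the work surface at z = 0. Lengths are in mm, angles in rad, forces in N, time in s.
With the tool pointing down it reaches from about 300 to 775 mm from the base axis. Payload 14.6 kg.
Tool frame: the origin (TCP) lies where the fingers leave the gripper's body, on its centre line; the fingertips stand 97 mm ahead of it and the grasp point (between the pads) lies ahead of it (grip_depth is the z of the grasp point in the tool frame, in mm); z points along the fingers, y is the line along which they close (so a half turn about z gives the same grasp; the last joint's range is limited). The gripper opens to 94 mm and grips with 3 to 60 N. Pads are 16 mm wide; open, the fingers measure 119 mm over their backs; the gripper's body (75 mm by 177 mm) begins 78 mm behind the grasp point.
Start: joints at [1.248, 0.3, 1.521, -0, 1.321, -0.067], TCP at [139.159, 532.095, 302.646] pointing down, gripper open.
Joint ranges: [-3.03, 3.03], [-0.79, 2.21], [0.23, 2.52], [-1.04, 4.18], [0, 3.07], [-2.55, 2.55]. Speed limits (rad/s): [2.22, 2.22, 2.57, 3.14, 3.14, 3.14].

## Interface

Orientations are given as [roll, pitch, yaw] about the fixed x, y, z axes, in that order (R = Rz(yaw) Ry(pitch) Rx(roll)).
In Python, from cell import read_state, camera, sign_off, regions_of, spot_point, grip_depth gives the robot as it stands. The module is installed in compiled form; this text tells all that it offers.
- The arm moves only by the tool send_rows, never from a script. Its argument "series" is a list of rows, each a list of 3 entries, a list of its own where there are three numbers: the shift along the world's x, y, z in mm, then the turn about the world's z in degrees, then the closure, from -1 (fully open) to 1 (shut), so that 0 is half open. A call has 1 to 12 rows; each row shifts and turns the commanded pose from where the row before left it; what a row does not reach is not made up. A row lasts 1/10 s, in which the tool goes at most 50 mm and 8.59 degrees, less where a joint would pass 70% of its speed; a pose out of reach is approached as far as the arm can. A call is refused whole if a number of a shift passes 50 or a number of a turn 8.59, either way. A call with a gripper value outside its range is refused whole. The fingers move at their own pace and stop on an object; "squeeze" is the grip in N (left out, the last holds). Time passes only in rows, so rows that do not move let the fingers close. It gives the time, the measured TCP pose, the force, the opening and the grip force at its end, in the units of the state.
- read_state(): the state, without advancing time (a new reading comes with each control period).
- camera(name): name is "scene" or "top" or "wrist"; returns a dict with "color" (480x640x3 uint8, blue, green, red), "fx", "fy", "cx", "cy" (pixels), "dist" ([k1, k2, p1, p2, k3] as OpenCV has them; the pictures are not rectified), "camera_from_world" (4x4, takes a point from world to camera coordinates). Camera axes: x right, y down, z forward; pixel columns grow to the right and rows downward; lengths in mm; the calibration is good to about 2 mm. A picture is of the moment at which its call begins. There is no depth.
- sign_off(): hands the job in; it is judged then, once.
Trained networks look in a picture, given as the dict that the camera call returned (one of the last four; its "shot" number tells which), for a name from the list of things; names that differ only in an ending like _2 or _b are one class to them, and where a whole thing is asked for, a point or a joint stands for the part that bears it (a point fixed in the world has none). Each returns a list of dicts, best first, with "confidence" (0 to 1); they miss things now and then, are a little off and sometimes report something else, mostly with a low value. They report only what shows in the picture. A call takes as long as a camera call. They do not tell look-alikes from the thing itself.
- regions_of(thing, picture): "mask" (480x640 bool, what is visible of it).
- spot_point(thing, picture): "point" ([x, y, z] in mm, in the coordinates of the camera as it stood for that picture, good to about 4 mm: a listed point, or the origin of a listed thing).
The state is a dict: "clock": time; "joints": joint angles; "qd": joint speeds; "effort": joint torques, N m; "eef_pos": TCP position; "eef_rot": TCP orientation; "wrist_force": force on the tool from outside, world axes, zero at the start; "moment": the same for the moment, N m; "finger_gap": finger opening in mm; "finger_force": force on a finger pad.
Only numpy, scipy, OpenCV 4.12 (cv2) and the standard library are available. Lean on these libraries where they do the work, as an engineer would, in place of code of your own. Each camera call takes 0.05 s, during which the arm holds its last target. There are 200 camera calls.

## Task

Swing the steel keeper bar of the grey fuse carrier fully shut until it clicks into its detent over the two ceramic fuses, while the carrier still sits in its dock. Then take the carrier by its arch handle, lift it about 10 cm straight up out of the dock and finish while still holding it there in the gripper, steady and level, with both fuses in their wells. Do not lift it with the bar open, and leave the lug, the fuse holder and the hex driver where they lie.

Things in the scene. Friction and masses are not known exactly. Their poses are not given: they have to be found in the camera images.
- dock: Fixed dark steel nest, 104 (x) x 136 (y) mm; plate 12 mm thick with a rim 8 mm higher round the edge. Origin at the centre of its underside, on the bench; z up. Stands at differing places and yaws.
- carrier: Loose grey nylon fuse carrier, tray 80 (x) x 112 (y) x 22 mm, 0.5 to 0.6 kg with fuses, balanced under its handle to 5 mm. Seated on the dock plate with 2 mm play, its origin 12 mm above the dock origin, axes as the dock. Origin: centre of its underside. Arch handle along y: posts 12 x 12 mm at y +-45, crossbar 106 (y) x 16 (x) mm, 87 to 103 mm above the origin.
- handle (a point): Centre of the handle crossbar: 95 mm straight above the carrier origin. Crossbar 16 mm wide along carrier x, 16 mm high, long along carrier y; the gripper takes it from above, closing along carrier x.
- keeper (a joint): Angle of the keeper bar, rad: 0 = shut (stop), 0.5 to 1.1 at the start, at most 1.4. It turns about a vertical pin; shut it lies along carrier +y across both fuses; opening swings its free end to carrier +x. Friction 0.02 N m; near 0.12 rad it meets a spring ball (about 1.5 N at the tab to pass), which snaps it to 0 and holds it there. Shut means below 0.05.
- keeper_hinge (a point): Pin axis of the keeper bar, at carrier (x 16, y -45, z 35) mm. The steel bar is 16 mm wide, from 30 to 40 mm above the carrier origin.
- keeper_tab (a point): Centre of the top face of the upright round tab rising from the free end of the keeper bar, 113 mm from the pin axis along the bar: 12 mm diameter, this point 62 mm above the carrier origin (the tab stands 22 mm above the bar). Push it sideways or pinch it. When shut it stands at carrier (16, 68) mm, beyond the end of the handle.
- fuse_left: White ceramic fuse with steel end caps, cylinder 22 mm diameter, 58 mm long along its x, origin at its centre; lies in the well at carrier y +19 mm, along carrier x, its centre 17 mm above the carrier origin. 40 to 85 g.
- fuse_right: The same fuse in the other well, at carrier y -19 mm.
- lug: Bystander: copper cable lug lying on the bench, 60 x 20 x 16 mm, origin on its underside near the middle.
- fuse_holder: Bystander: grey nylon fuse holder standing on the bench, 75 x 22 x 48 mm, origin at the centre of its underside.
- hex_driver: Bystander: hex driver lying on the bench, 160 mm long along its x, black handle to -x, 24 mm thick, origin on its underside near the middle.
Mind the look-alikes: they are no part of the job. Of the things that look like the carrier, the middle-sized one is meant.

How it is judged (in metres and radians):
On the way, in this order (a step that is already met when the one before it is completed fails the run):
1. keeper bar shut in its detent, carrier seated in the dock (value of joint keeper below 0.05 rad and z of carrier in the frame of dock below 0.018 m), for 0.2 s.
2. carrier lifted clear of the dock in the gripper, level and steady (z of carrier in the frame of dock between 0.072 and 0.202 m and angle between carrier's own z axis and vertical below 0.1 rad and linear speed of carrier below 0.03 m/s and angular speed of carrier below 0.15 rad/s and contact force between carrier and the fingers above 1 N and contact force between carrier and dock below 0.1 N and value of joint keeper below 0.05 rad and z of fuse_left in the frame of carrier between 0.008 and 0.027 m and x of fuse_left in the frame of carrier between -0.012 and 0.012 m and y of fuse_left in the frame of carrier between 0.011 and 0.027 m and z of fuse_right in the frame of carrier between 0.008 and 0.027 m and x of fuse_right in the frame of carrier between -0.012 and 0.012 m and y of fuse_right in the frame of carrier between -0.027 and -0.011 m), for 0.5 s.
At the end, for the whole second after the job is handed in: The carrier is held by the fingers 60 to 190 mm above its seat in the dock (which does not touch it), level within 0.10 rad, slower than 0.03 m/s and 0.15 rad/s, with the keeper bar shut (below 0.05 rad) and each fuse in its well (within 12 mm along it, 8 mm across it, at most 10 mm raised) (all of step 2); the arm keeps its last pose, push and grip.
It fails at once if carrier lifted more than 15 mm with the keeper open (above 0.15 rad) (z of carrier in the frame of dock above 0.027 m and value of joint keeper above 0.15 rad).
It fails at once if carrier tipped more than 0.35 rad (angle between carrier's own z axis and vertical above 0.35 rad).
It fails at once if lug moved more than 20 mm (distance of lug from where it was at the start of the episode above 0.02 m).
It fails at once if fuse_holder moved more than 20 mm (distance of fuse_holder from where it was at the start of the episode above 0.02 m).
It fails at once if hex_driver moved more than 20 mm (distance of hex_driver from where it was at the start of the episode above 0.02 m).
It also fails if it takes over 54 s, if anything falls off the work surface, if the arm or the gripper's body presses on something with over 40 N, if the wrist force passes 120 N, or if a joint passes its speed limit or range.

## Working session

There is one attempt and no reset: what is moved stays moved. The work goes in short steps, Python scripts to look and compute and a tool call to move; the robot and the scene stay as the last step left them, time stands still between calls to the robot, and variables do not carry over. Pictures are saved under pics/ and viewed, at most 10 in all, crops included, and the job is handed in when it is done.

Besides the shell and the picture viewer there is one more tool, called after "Call:" in YAML: its name, and indented under it one key for each argument. send_rows: Moves the arm, as the interface text tells. Its arguments: {"type":"object","properties":{"series":{"type":"array"},"squeeze":{"type":"number"}},"required":["series"]}

```bash
mkdir -p pics; cat > h.py <<'E'
import numpy as np, cv2
from cell import *
def toworld(c,p):
    T=np.linalg.inv(np.array(c["camera_from_world"])); return (T@np.r_[p,1])[:3]
def proj(c,P):
    T=np.array(c["camera_from_world"]); K=np.array([[c["fx"],0,c["cx"]],[0,c["fy"],c["cy"]],[0,0,1.]])
    return cv2.projectPoints(np.float64(P).reshape(-1,1,3),cv2.Rodrigues(T[:3,:3])[0],T[:3,3],K,np.float64(c["dist"]))[0].reshape(-1,2)
def ray(c,uv,z):
    T=np.linalg.inv(np.array(c["camera_from_world"])); K=np.array([[c["fx"],0,c["cx"]],[0,c["fy"],c["cy"]],[0,0,1.]])
    n=cv2.undistortPoints(np.float64(uv).reshape(-1,1,2),K,np.float64(c["dist"])).reshape(-1,2)
    d=np.c_[n,np.ones(len(n))]@T[:3,:3].T; o=T[:3,3]
    return o+d*((z-o[2])/d[:,2])[:,None]
def spots(c,names):
    for n in names:
        for r in spot_point(n,c)[:4]:
            w=toworld(c,r["point"]); print(n,round(r["confidence"],2),w.round(1),proj(c,w).round(0)[0])
E
python3 - <<'E'
from h import *
print(grip_depth, read_state())
for n in ("top","scene"):
    c=camera(n); cv2.imwrite(f"pics/{n}0.png",c["color"]); print(n)
    spots(c,["carrier","handle","keeper_tab","keeper_hinge","dock","fuse_left","lug","fuse_holder","hex_driver"])
E
```

```text
78.39999999999999 {'clock': 0.0, 'joints': array([ 1.24840224e+00,  3.00498679e-01,  1.52159234e+00,  8.90292965e-06,
        1.32067967e+00, -6.65970272e-02]), 'qd': array([-6.79435501e-04,  3.41512890e-04,  2.10660617e-03,  2.79828435e-03,
        1.14033151e-03, -6.67059214e-05]), 'effort': array([-1.13074275e-03, -5.31805408e+01, -3.52740884e+01,  7.08012516e-02,
        2.43549328e-02, -8.16635634e-05]), 'eef_pos': array([139.11178508, 531.96293588, 302.06636866]), 'eef_rot': array([-3.14041780e+00, -8.69998849e-05,  2.88579333e+00]), 'wrist_force': array([-0.07798716, -0.35101851, -0.29574629]), 'moment': array([ 0.00148322, -0.01675098,  0.0107171 ]), 'finger_force': 0.0, 'finger_gap': 93.99870607203195}
top
carrier 0.77 [ 497.8 -104.2    2.6] [378. 277.]
carrier 0.71 [ 723.5 -114.2    4. ] [379. 161.]
carrier 0.64 [512.1  61.7  10.2] [292. 271.]
handle 0.93 [ 499.5 -104.5   63.8] [381. 276.]
handle 0.72 [ 720.  -115.6  139.6] [387. 149.]
handle 0.66 [512.8  62.6 108.9] [289. 271.]
keeper_tab 0.85 [620.4 -87.9  95. ] [371. 209.]
keeper_tab 0.76 [ 506.7 -152.7   40.5] [405. 271
[... 634 characters left out ...]
721.9 -110.4  137.1] [286. 278.]
handle 0.58 [ 502.2 -111.    61. ] [252. 240.]
keeper_tab 0.94 [615.3 121.3  76.6] [380. 239.]
keeper_tab 0.75 [ 501.7 -155.    41.7] [232. 252.]
keeper_hinge 0.83 [788.9 -90.2  53.3] [314. 338.]
keeper_hinge 0.73 [545.4  29.   47.5] [324. 242.]
keeper_hinge 0.69 [474.1 -76.9  21.9] [265. 244.]
dock 0.97 [511.8  58.5   0.8] [330. 247.]
dock 0.74 [696.4 307.2   0.7] [475. 270.]
fuse_left 0.73 [505.6  80.   27.1] [338. 234.]
lug 0.72 [460.6 303.4   1.8] [415. 212.]
fuse_holder 0.77 [ 549.2 -301.2   -1. ] [167. 301.]
fuse_holder 0.58 [505.3  81.2  26.9] [339. 234.]
hex_driver 0.83 [695.4 309.4  -1.8] [475. 271.]
hex_driver 0.39 [ 550.6 -300.9   -1.4] [167. 301.]
```

View pics/top0.png

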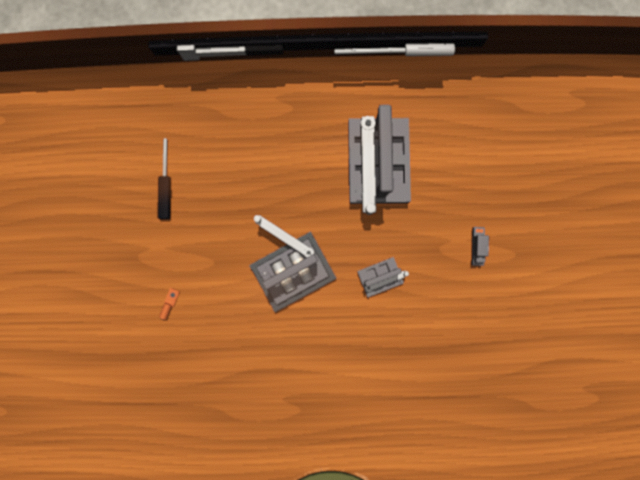

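View pics/scene0.png

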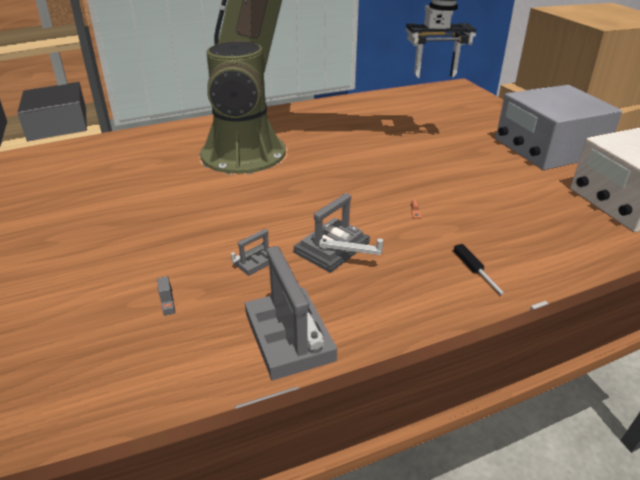

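The top view shows the middle-sized carrier in its dock at about (292,271) px, with the open bar running to the tab at (257,219). The large one (380,160) and the small one (382,277) are look-alikes. The scene view agrees, so I'm moving over the carrier for a closer look.

Call:
send_rows:
  series:
    - [[33,-37,4],-8.5,1]
    - [[33,-37,4],-8.5,1]
    - [[33,-37,4],-8.5,1]
    - [[33,-37,4],-8.5,1]
    - [[33,-37,4],-8.5,1]
    - [[33,-37,4],-8.5,1]
    - [[33,-37,4],-8.5,1]
    - [[33,-37,4],-8.5,1]
    - [[33,-37,4],-8.5,1]
    - [[33,-37,4],-8.5,1]
    - [[33,-37,4],-8.5,1]
    - [[33,-37,4],-8.5,1]

```text
clock: 2.2
eef_pos: [536.2, 86.2, 351.0]
eef_rot: [3.141, -0.0, 1.099]
wrist_force: [0.6, 1.0, 0.1]
finger_gap: 1.7
finger_force: 0.0
```

Call:
send_rows:
  series:
    - [[0,0,0],-8,1]
    - [[0,0,0],0,1]
    - [[0,0,0],0,1]

```text
clock: 2.5
eef_pos: [534.9, 88.5, 350.6]
eef_rot: [-3.141, 0.0, 0.971]
wrist_force: [0.3, 0.4, 0.3]
finger_gap: 0.4
finger_force: 0.0
```

```bash
python3 - <<'E'
from h import *
s=read_state(); print(s["eef_pos"],s["eef_rot"],s["joints"],s["clock"])
for n in ("wrist","top","scene"):
    c=camera(n); cv2.imwrite(f"pics/{n}1.png",c["color"]); print(n)
    spots(c,["carrier","handle","keeper_tab","keeper_hinge","dock","fuse_left","fuse_right"])
    if n=="wrist":
        for r in regions_of("dock",c)[:2]:
            m=r["mask"].astype(np.uint8); k=max(cv2.findContours(m,0,1)[0],key=len).reshape(-1,2)
            w=ray(c,k,20)[:,:2]; print(r["confidence"],m.sum(),cv2.minAreaRect(w.astype(np.float32)))
E
```

```text
[534.8560586   88.46982198 350.59554137] [-3.14137480e+00  8.58239115e-05  9.70579227e-01] [9.63370291e-02 2.49603794e-01 1.47327702e+00 7.48001135e-05
 1.41893401e+00 6.96542814e-01] 2.5
wrist
carrier 0.96 [ 501.8 -111.3    3.6] [384. 345.]
carrier 0.95 [ 721.9 -114.8    2. ] [544. 252.]
carrier 0.64 [509.7  59.8  13. ] [312. 235.]
handle 0.84 [512.3  61.  104.7] [313. 259.]
handle 0.6 [ 725.4 -109.1  141.7] [639. 296.]
handle 0.48 [548.3  26.   51.5] [361. 250.]
keeper_tab 0.92 [615.6 121.9  72.6] [369. 134.]
keeper_tab 0.57 [625.8 -87.6  86.4] [493. 309.]
keeper_hinge 0.83 [547.1  27.2  51.3] [359. 250.]
keeper_hinge 0.74 [478.7 -89.3  25.3] [361. 351.]
dock 0.35 [ 550.6 -301.3   -1.5] [487. 426.]
fuse_left 0.73 [505.8  78.   27.2] [300. 227.]
fuse_right 0.82 [516.4  43.6  29.5] [325. 247.]
fuse_right 0.56 [460.6 303.9   0.6] [141.  71.]
0.7 2627 ((503.5497741699219, 80.58067321777344), (106.3158187866211, 91.25788116455078), 26.67995834350586)
0.52 7881 ((553.7965087890625, 66.29527282714844), (168.57614135742188, 138.68089294433594), 27.95884132385254)
top
carrier 0.97 [ 498.  -
[... 564 characters left out ...]
96 [510.6  58.1  12.1] [330. 243.]
carrier 0.86 [ 719.2 -108.3   -3.2] [290. 336.]
carrier 0.76 [ 497.  -109.3   -0.7] [254. 262.]
handle 0.96 [ 500.8 -109.6   60.4] [252. 240.]
handle 0.72 [511.2  62.5 108.7] [333. 205.]
handle 0.58 [ 722.  -112.7  136.1] [285. 279.]
keeper_tab 0.75 [612.4 122.2  77.7] [380. 238.]
keeper_tab 0.67 [547.9  28.2  44.8] [324. 243.]
keeper_tab 0.55 [ 499.9 -155.9   40.2] [231. 252.]
keeper_hinge 0.89 [544.2  29.5  48.6] [324. 241.]
keeper_hinge 0.72 [478.9 -80.2  21.6] [264. 245.]
keeper_hinge 0.59 [790.3 -89.3  50.6] [314. 340.]
dock 0.78 [515.3  63.5   3.5] [333. 247.]
fuse_left 0.6 [504.6  82.5  27.6] [339. 233.]
fuse_right 0.4 [524.3  47.3  32.3] [328. 240.]
```

View pics/wrist1.png

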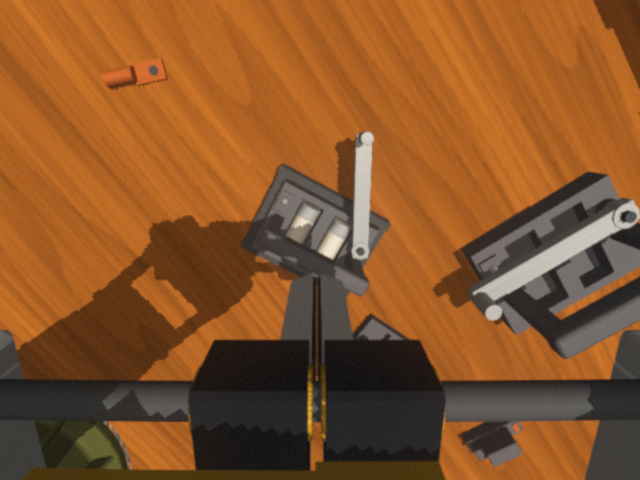

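The close view matches: tab at (366,138) px, hinge at (360,252), yaw about 28°, and the bar is open about 64°. I'm descending outside the tab.

Call:
send_rows:
  series:
    - [[34,5,0],0,1]
    - [[34,4,0],0,1]
    - [[36,5,0],-1.5,1]
    - [[0,0,-40],0,1]
    - [[0,0,-40],0,1]
    - [[0,0,-40],0,1]
    - [[0,0,-40],0,1]
    - [[0,0,-36],0,1]
    - [[0,0,0],0,1]
    - [[0,0,0],0,1]

```text
clock: 4.75
eef_pos: [639.5, 102.1, 155.6]
eef_rot: [3.141, -0.0, 0.94]
wrist_force: [0.3, 0.6, 0.6]
finger_gap: 0.5
finger_force: 0.0
```

```bash
python3 - <<'E'
from h import *
s=read_state(); print(s["eef_pos"],s["eef_rot"],s["wrist_force"])
c=camera("wrist"); cv2.imwrite("pics/wrist2.png",c["color"])
spots(c,["keeper_tab","keeper_hinge","handle"])
e=s["eef_pos"]; print(proj(c,e-[0,0,97]))
E
```

```text
[639.49473746 102.1407633  155.60188374] [ 3.14144337e+00 -1.51017573e-04  9.39775573e-01] [0.31862045 0.61796433 0.58891709]
keeper_tab 0.61 [614.4 120.5  74.8] [249. 303.]
[[315.91637256 288.68735116]]
```

View pics/wrist2.png

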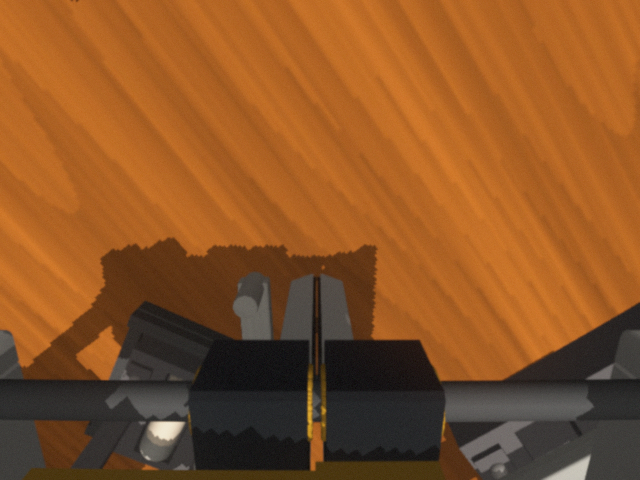

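The tab, at (249,300) px, is just beside the closed fingers on the side I'll push from. I'm sweeping along the arc now.

Call:
send_rows:
  series:
    - [[-6,4,0],0,1]
    - [[-6,3,0],0,1]
    - [[-6,5,0],4,1]
    - [[-6,5,0],4,1]
    - [[-7,5,0],4,1]
    - [[-7,4,0],4,1]
    - [[-7,4,0],4,1]
    - [[-7,3,0],4,1]
    - [[-8,3,0],4,1]
    - [[-8,2,0],4,1]
    - [[-8,1,0],4,1]
    - [[-8,1,0],4,1]

```text
clock: 6.15
eef_pos: [554.4, 142.4, 155.0]
eef_rot: [3.141, -0.0, 1.641]
wrist_force: [1.0, -0.7, -0.5]
finger_gap: 0.2
finger_force: 0.1
```

```bash
python3 - <<'E'
from h import *
s=read_state(); print(s["eef_pos"],s["eef_rot"],s["wrist_force"],s["clock"])
for n in ("scene","top"):
    c=camera(n); cv2.imwrite(f"pics/{n}3.png",c["color"])
    spots(c,["keeper_tab","keeper_hinge","handle"])
E
```

```text
[554.39275465 142.43135348 155.01071409] [ 3.14113246e+00 -5.71800945e-05  1.64109478e+00] [ 0.98816805 -0.73868486 -0.46835672] 6.15
keeper_tab 0.68 [515.1  60.6 107.9] [332. 206.]
keeper_tab 0.61 [535.3 140.4  77.3] [371. 216.]
keeper_tab 0.44 [ 499.8 -158.9   38.8] [230. 253.]
keeper_hinge 0.94 [547.9  32.2  45.7] [326. 243.]
keeper_hinge 0.88 [794.  -88.3  53.5] [316. 340.]
keeper_hinge 0.88 [480.1 -81.9  19.8] [264. 247.]
keeper_hinge 0.39 [521.6  47.3  34.2] [327. 238.]
handle 0.96 [513.4  60.  108.9] [332. 206.]
handle 0.77 [ 721.1 -111.4  141.1] [286. 276.]
handle 0.7 [ 500.2 -109.5   61.9] [252. 239.]
keeper_tab 0.85 [621.8 -86.6  90.5] [370. 209.]
keeper_tab 0.69 [ 505.2 -152.6   41.3] [405. 272.]
keeper_hinge 0.96 [542.6  28.5  47.6] [308. 255.]
keeper_hinge 0.75 [789.  -88.7  50. ] [367. 123.]
keeper_hinge 0.71 [478.7 -84.9  22.1] [369. 287.]
handle 0.92 [ 499.2 -107.2   63.9] [382. 276.]
handle 0.79 [ 723.1 -116.1  139.6] [387. 148.]
```

The tab is following, 19 mm ahead of the tool. I'm carrying on slowly towards the stop.

Call:
send_rows:
  series:
    - [[-8,0,0],4,1]
    - [[-8,0,0],4,1]
    - [[-8,-1,0],4,1]
    - [[-7,-2,0],4,1]
    - [[-5,-1,0],4,1]
    - [[-3,-1,0],2,1]
    - [[-3,-1,0],2,1]
    - [[0,0,0],0,1]

```text
clock: 7.35
eef_pos: [513.1, 136.0, 154.6]
eef_rot: [-3.141, -0.0, 2.057]
wrist_force: [-0.4, 0.5, -0.5]
finger_gap: 0.6
finger_force: 0.0
```

Call:
send_rows:
  series:
    - [[-2,-1,0],0,1]
    - [[0,0,0],0,1]

```text
clock: 7.55
eef_pos: [511.1, 135.0, 154.6]
eef_rot: [-3.141, 0.0, 2.056]
wrist_force: [0.4, 0.4, 0.8]
finger_gap: 0.5
finger_force: 0.0
```

Call:
send_rows:
  series:
    - [[-2,-1,0],0,1]
    - [[0,0,0],0,1]

```text
clock: 7.75
eef_pos: [509.6, 134.3, 155.0]
eef_rot: [3.14, 0.0, 2.056]
wrist_force: [2.8, 3.1, 0.2]
finger_gap: 0.3
finger_force: 2.2
```

Call:
send_rows:
  series:
    - [[-2,-1,0],0,1]
    - [[0,0,0],0,1]

```text
clock: 7.95
eef_pos: [508.2, 133.6, 155.7]
eef_rot: [3.137, 0.001, 2.056]
wrist_force: [7.1, 5.1, 3.0]
finger_gap: 0.6
finger_force: 4.2
```

```bash
python3 - <<'E'
from h import *
s=read_state(); print(s["eef_pos"],s["wrist_force"],s["clock"])
c=camera("scene"); spots(c,["keeper_tab","keeper_hinge","handle","carrier"])
cv2.imwrite("pics/scene4.png",cv2.resize(c["color"][170:290,260:420],None,fx=5,fy=5,interpolation=2))
E
```

```text
[508.1982463  133.5571047  155.73898335] [7.14838608 5.07293229 2.96944512] 7.95
keeper_tab 0.91 [493.4 127.9  78.5] [357. 206.]
keeper_tab 0.45 [ 501.6 -152.9   39.7] [233. 253.]
keeper_hinge 0.86 [478.1 -80.4  22.1] [264. 245.]
keeper_hinge 0.84 [791.3 -91.   51.7] [314. 340.]
keeper_hinge 0.8 [548.2  29.5  49.7] [324. 242.]
handle 0.9 [ 722.2 -115.3  137.1] [284. 278.]
handle 0.81 [510.6  58.3 109.6] [331. 205.]
handle 0.74 [ 502.1 -111.    63.5] [252. 239.]
carrier 0.66 [ 721.1 -109.7   -3.8] [290. 337.]
carrier 0.55 [512.3  54.8  15. ] [329. 242.]
carrier 0.55 [ 498.5 -110.     1.3] [254. 262.]
```

View pics/scene4.png

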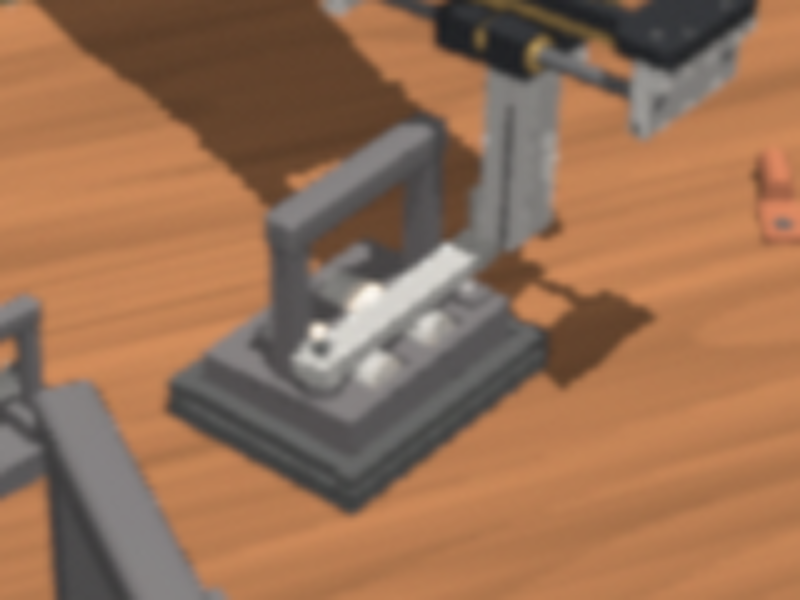

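The bar lies along the handle at a 118° bearing with 9 N against the stop, so it is shut. Next I'll back off, rise, open and move over the handle.

Call:
send_rows:
  series:
    - [[9,5,0],0,1]
    - [[9,5,0],0,1]
    - [[0,0,35],0,1]
    - [[0,0,35],0,1]
    - [[0,0,35],0,-1]
    - [[-5,-27,0],0,-1]
    - [[-5,-27,0],0,-1]
    - [[-4,-27,0],0,-1]
    - [[0,0,0],0,-1]
    - [[0,0,0],0,-1]
  squeeze: 40

```text
clock: 9.2
eef_pos: [511.5, 62.2, 259.5]
eef_rot: [-3.141, -0.0, 2.056]
wrist_force: [-0.0, 0.5, -0.3]
finger_gap: 45.1
finger_force: 0.0
```

```bash
python3 - <<'E'
from h import *
s=read_state(); print(s["eef_pos"],s["eef_rot"],s["wrist_force"],s["clock"],s["finger_gap"])
for n in ("wrist","scene","top"):
    c=camera(n); cv2.imwrite(f"pics/{n}5.png",c["color"]); print(n)
    spots(c,["keeper_tab","keeper_hinge","handle","carrier"])
E
```

```text
[511.4997511   62.16221343 259.50019261] [-3.14103444e+00 -3.32663716e-04  2.05573654e+00] [-0.00802143  0.5099472  -0.28321144] 9.2 45.06151716336404
wrist
keeper_tab 0.97 [626.4 -90.   88.4] [355. 464.]
keeper_tab 0.63 [495.3 130.3  72.2] [343. 144.]
keeper_hinge 0.92 [548.8  28.6  49.2] [339. 287.]
keeper_hinge 0.67 [475.9 -84.4  22.2] [211. 341.]
handle 0.71 [510.5  60.7 104.8] [316. 255.]
carrier 0.85 [ 7.204e+02 -1.143e+02  4.000e-01] [411. 445.]
carrier 0.82 [507.9  60.8  14.2] [313. 221.]
scene
keeper_tab 0.62 [497.9 127.3  74.9] [357. 209.]
keeper_tab 0.52 [ 501.2 -154.3   36.7] [232. 254.]
keeper_hinge 0.94 [792.2 -89.8  51.5] [315. 341.]
keeper_hinge 0.86 [477.2 -80.3  20.2] [264. 246.]
keeper_hinge 0.65 [543.1  27.6  46.9] [323. 241.]
handle 0.74 [ 502.5 -109.2   62.5] [253. 239.]
handle 0.69 [ 725.5 -113.   136.8] [286. 280.]
handle 0.65 [513.6  62.5 110.8] [333. 205.]
carrier 0.91 [ 496.4 -112.4   -1. ] [253. 262.]
carrier 0.72 [ 720.4 -111.    -2.3] [289. 336.]
carrier 0.6 [ 4.621e+02  3.043e+02 -3.000e-01] [416. 213.]
carrier 0.57 [510.5  53.6  10.8] [328. 244.]
top
keeper_tab 0.61 [ 504.6 -152.5   39.2] [405. 272.]
keeper_tab 0.59 [623.  -89.4  92.7] [372. 208.]
keeper_hinge 0.8 [477.7 -88.3  26.7] [371. 287.]
keeper_hinge 0.78 [786.  -86.3  47.1] [365. 125.]
handle 0.95 [ 724.3 -116.9  141.3] [388. 147.]
handle 0.72 [ 498.7 -110.1   63.6] [384. 276.]
carrier 0.77 [ 7.202e+02 -1.153e+02  3.000e-01] [379. 163.]
carrier 0.61 [ 495.6 -106.4    4.1] [379. 278.]
```

View pics/wrist5.png

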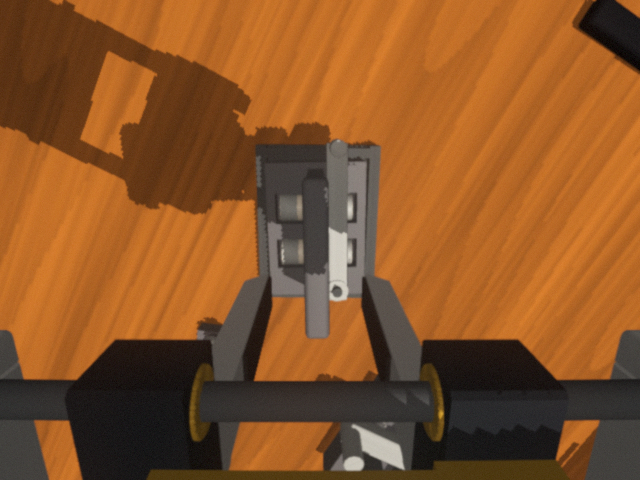

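The bar, from (338,290) to (337,146) px, is parallel to the handle and shut. The handle is centred between the fingers and aligned, so I'm descending to grasp it.

Call:
send_rows:
  series:
    - [[0,0,0],0,-1]
    - [[0,0,0],0,-1]
    - [[0,0,0],0,-1]
    - [[0,0,-25],0,-0.6]
    - [[0,0,-25],0,-0.6]
    - [[0,0,-24],0,-0.6]
    - [[0,0,0],0,-0.6]
    - [[0,0,0],0,1]
    - [[0,0,0],0,1]
    - [[0,0,0],0,1]
    - [[0,0,0],0,1]
    - [[0,0,0],0,1]
  squeeze: 40

```text
clock: 11.15
eef_pos: [511.3, 62.1, 186.1]
eef_rot: [3.141, 0.0, 2.057]
wrist_force: [0.4, 0.3, 0.4]
finger_gap: 38.5
finger_force: 0.0
```

Call:
send_rows:
  series:
    - [[0,0,0],0,1]
    - [[0,0,0],0,1]
    - [[0,0,0],0,1]
    - [[0,0,0],0,1]

```text
clock: 11.55
eef_pos: [511.1, 62.1, 185.7]
eef_rot: [-3.142, 0.0, 2.057]
wrist_force: [-0.5, 0.9, 0.8]
finger_gap: 15.8
finger_force: 40.0
```

Gripped at 15.8 mm with 40 N, which matches the crossbar. Lifting gently by 100 mm.

Call:
send_rows:
  series:
    - [[0,0,4],0,1]
    - [[0,0,8],0,1]
    - [[0,0,11],0,1]
    - [[0,0,12],0,1]
    - [[0,0,13],0,1]
    - [[0,0,13],0,1]
    - [[0,0,12],0,1]
    - [[0,0,11],0,1]
    - [[0,0,8],0,1]
    - [[0,0,5],0,1]
    - [[0,0,3],0,1]
    - [[0,0,0],0,1]

```text
clock: 12.75
eef_pos: [511.2, 62.1, 285.7]
eef_rot: [3.142, 0.0, 2.057]
wrist_force: [0.1, -0.1, -5.4]
finger_gap: 15.9
finger_force: 40.0
```

Call:
send_rows:
  series:
    - [[0,0,0],0,1]
    - [[0,0,0],0,1]
    - [[0,0,0],0,1]
    - [[0,0,0],0,1]
    - [[0,0,0],0,1]
    - [[0,0,0],0,1]
    - [[0,0,0],0,1]
    - [[0,0,0],0,1]
    - [[0,0,0],0,1]
    - [[0,0,0],0,1]

```text
clock: 13.75
eef_pos: [511.2, 62.1, 285.6]
eef_rot: [-3.142, -0.0, 2.057]
wrist_force: [1.0, 0.8, -5.4]
finger_gap: 15.7
finger_force: 40.0
```

```bash
python3 - <<'E'
from h import *
s=read_state(); print(s["eef_pos"],s["wrist_force"],s["moment"],s["clock"],s["finger_gap"],s["finger_force"])
c=camera("scene"); spots(c,["keeper_tab","keeper_hinge","handle","carrier","fuse_left","fuse_right"])
cv2.imwrite("pics/scene6.png",cv2.resize(c["color"][130:280,240:440],None,fx=4,fy=4,interpolation=2))
E
```

```text
[511.16521421  62.09049468 285.63860008] [ 0.96676402  0.76441181 -5.3925875 ] [-0.06430932  0.02167112 -0.00621427] 13.75 15.715967248923445 39.96872127056122
keeper_tab 0.66 [495.8 130.4 178.3] [361. 166.]
keeper_tab 0.53 [ 500.4 -155.9   39.8] [231. 253.]
keeper_tab 0.37 [ 548.3 -298.    -3.4] [169. 301.]
keeper_hinge 0.76 [479.7 -80.7  20.2] [264. 246.]
keeper_hinge 0.7 [791.2 -90.7  50.1] [314. 341.]
keeper_hinge 0.7 [ 6.948e+02  3.082e+02 -1.000e-01] [475. 270.]
keeper_hinge 0.63 [543.9  26.7 148.5] [323. 200.]
handle 0.81 [ 500.5 -109.5   60. ] [252. 240.]
handle 0.78 [511.9  60.7 208.1] [333. 162.]
handle 0.69 [ 722.5 -112.1  135.1] [286. 279.]
carrier 0.76 [ 719.  -111.8   -2.9] [288. 336.]
carrier 0.65 [513.1  58.7 112.8] [331. 204.]
carrier 0.64 [ 499.8 -109.     3.2] [254. 261.]
fuse_left 0.66 [506.7  80.5 126.5] [340. 195.]
fuse_left 0.59 [696.6 308.5  -1.3] [475. 271.]
fuse_left 0.54 [ 549.9 -297.3   -0.8] [169. 300.]
fuse_left 0.16 [547.2  29.7 148.2] [325. 201.]
fuse_right 0.59 [523.9  44.7 129.7] [327. 201.]
fuse_right 0.32 [510.7  59.3 112.1] [331. 204.]
```

View pics/scene6.png

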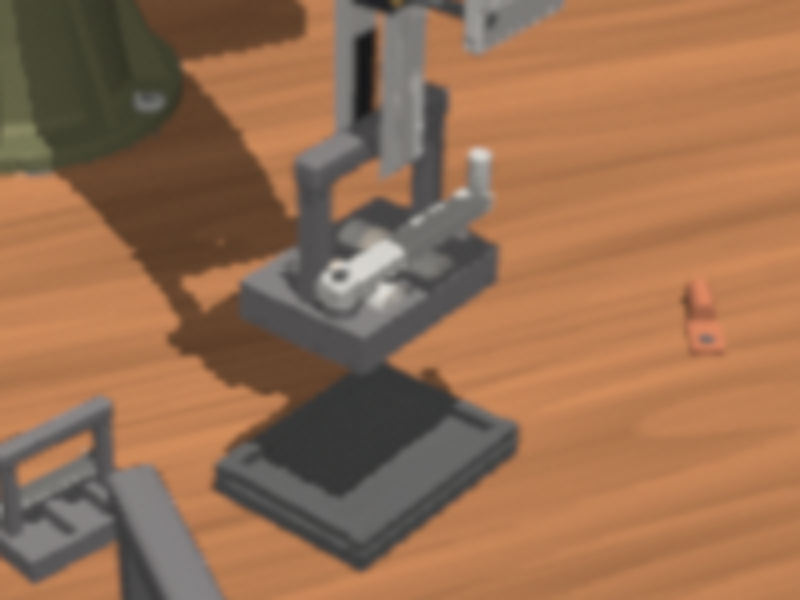

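The crop shows the carrier level, held about 100 mm above the dock, with the bar shut and both fuses in their wells. Handing in.

```bash
python3 -c "from cell import *; print(sign_off())"
```

```text
the job is handed in; nothing more can be done
None
```

I swung the keeper bar shut with the carrier still in its dock, lifted the carrier 100 mm by its handle, and handed the job in at about 14 s with it held level and both fuses in their wells; `sign_off()` returned no verdict.

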